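# Offer a clean bisque disc up to the plate crank on a lifter

## Task

Take the cranked lifter by its wooden handle, slide its blade under the bisque disc that lies across the two drying batons and lift the disc off, never touching it with the gripper: it has been wiped for glazing. Carry it over the things standing in between, leaving the fish, jars and clay rose where they are, and bring it down between the three pillars of the plate crank without knocking the crank, the lifter pointing straight in through the wide front gap and its blade lined up to go down between the pegs. Finish holding it there on the lifter, level, centred and about a centimetre above the pegs, touching no part of the crank, so that I can check how it will sit before it is set down.

Things in the scene. Friction and masses are not known exactly. Their poses are not given: they have to be found in the camera images.
- lifter: Cranked lifter lying on its blade, mm. Origin: blade underside, where the disc's centre belongs; x forward to the round tip, z up. Flat steel blade x -60..+30, 40 wide, 2.5 thick; thin neck rises from its back end. Wooden handle along x from -90 to -164 (knob to -174), 18 wide, 20 tall, centre 55 above the blade's underside. 0.12 kg, centre of mass near x -41: nose-heavy when gripped.
- lifter_grip (a point): Point on the lifter's handle centre line at x -110, 55 above the blade's underside: where to grip, fingers closing across the 18 mm width; axes as the lifter's.
- lifter_tip (a point): Foremost point of the lifter's blade, x +30 in the lifter's frame, mid-thickness.
- clean_disc: Off-white round bisque disc, 95 diameter, 9 thick, about 0.055 kg. Origin: centre of its underside, z up. It lies loose across the two batons of the ware rack, centred within about 1 cm.
- ware_rack: Plywood board 190 (x) by 130, 12 thick, fixed, with two wooden batons along x, 14 wide, 180 long, tops 38 above the table, inner faces at y -32 and +32 mm: a channel open at both ends, -x towards the robot. Origin: centre of the board's underside; x within 0.4 rad of straight ahead. On the right of the table.
- plate_crank: Buff three-pillar kiln support, fixed, mm: flat three-armed foot 12 thick, radius 76; pillars 15 x 20 at its ends, 0 deg (back, +x) and +-120 deg, inner faces 57 from centre, 80 tall; front gap 89 wide towards -x (robot). A peg 8 wide points in from each pillar, to 36 from centre, top 42 up; front pegs 58 apart. Origin: centre of the underside; z up, x within 0.4 rad of ahead.
- crank_seat (a point): Centre of the plate crank at the height of the peg tops (42 above the table); axes as the crank's.
- fish_tall: White bisque fish with a tall upright tail, 69 x 104 x 148 tall, loose; origin: centre of its underside. Stands between rack and crank.
- fish_spiny: White bisque fish with a spiny back, 67 x 134 x 89 tall, loose; origin: centre of its underside. Stands between rack and crank.
- jar_blue: Paint jar with a blue cap, 42 diameter, 82 tall, loose; origin: centre of its underside.
- jar_white: Paint jar with a white cap, 42 diameter, 82 tall, loose; origin: centre of its underside.
- plaster_bag_a: Crumpled white plaster bag, fixed, about 115 x 90 at the foot and 206 tall, narrowing upwards; origin: centre of its underside. The tallest thing in the way.
- rose: Dry clay rose, 64 diameter, 31 tall, loose; origin: centre of its underside.
There are look-alikes about, which are no part of the job. Leave any orange look-alike of the clean_disc alone.

How it is judged:
On the way, in this order (a step that is already met when the one before it is completed fails the run):
1. the lifter is in the gripper, off the table, the disc still on the batons (contact force between the fingers and lifter above 2 N and height (world z) of lifter above 0.01 m and contact force between clean_disc and ware_rack above 0.1 N), for 0.2 s.
2. the disc rides on the lifter's blade, clear above the batons, touched by nothing else (contact force between clean_disc and lifter above 0.2 N and contact force between clean_disc and ware_rack below 0.05 N and contact force between clean_disc and the fingers below 0.05 N and contact force between the fingers and lifter above 2 N and height (world z) of clean_disc above 0.06 m), for 0.2 s.
At the end, for the whole second after the job is handed in: Held on the gripped lifter alone: disc level within 0.1 rad, at rest, 3 to 18 mm above the pegs, within 7 mm of the crank's centre; lifter within 0.15 rad and 8 mm of the crank's x axis, its tip 10 to 38 mm past the centre; nothing touches the crank (contact force between clean_disc and lifter above 0.2 N and contact force between clean_disc and ware_rack below 0.05 N and contact force between clean_disc and the fingers below 0.05 N and contact force between the fingers and lifter above 2 N and z of clean_disc in the frame of crank_seat between 0.003 and 0.018 m and horizontal distance between clean_disc and crank_seat below 0.007 m and angle between clean_disc's own z axis and vertical below 0.1 rad and angle between the x axis of lifter and the x axis of plate_crank, either way round below 0.15 rad and y of lifter in the frame of plate_crank between -0.008 and 0.008 m and x of lifter_tip in the frame of plate_crank between 0.01 and 0.038 m and contact force between each of clean_disc, lifter, the arm and plate_crank below 0.05 N and linear speed of clean_disc below 0.02 m/s); the arm keeps its last pose, push and grip.
It fails at once if the gripper touches the disc (contact force between clean_disc and the fingers above 0.3 N or contact force between clean_disc and the arm above 0.3 N).
It fails at once if the disc or the lifter knocks against the crank (contact force between any of clean_disc, lifter and plate_crank above 0.5 N).
It fails at once if a fish, a jar or the clay rose is shifted or knocked over (distance of any of fish_tall, fish_spiny, jar_blue, jar_white, rose from where it was at the start of the episode above 0.015 m or angle between any of fish_tall, fish_spiny, jar_blue, jar_white, rose's own z axis and vertical above 0.25 rad).
It also fails if it takes over 72 s, if anything falls off the work surface, if the arm or the gripper's body presses on something with over 40 N, if the wrist force passes 120 N, or if a joint passes its speed limit or range.

## Robot

A 7-joint arm with a two-finger parallel gripper is mounted at the origin on the work surface; the furniture and walls round the work are solid. World frame = base frame: x ahead of the robot, y to its left, z up, the work surface at z = 0. Lengths are in m, angles in rad, forces in N, time in s.
With the tool pointing down it reaches from about 0.425 to 0.925 m from the base axis. Payload 6.8 kg.
Tool frame: the origin (TCP) lies on the centre line of the jaws, within the pads' length; the fingertips stand bot.tip_reach ahead of it and the grasp point (between the pads) lies 3 mm ahead of it (bot.tip_reach is the distance from the TCP to the fingertips, in m); z points along the fingers, y is the line along which they close (so a half turn about z gives the same grasp; the last joint's range is limited). The gripper opens to 85 mm and grips with 20 to 120 N. Pads are 22 mm wide; open, the fingers measure 114 mm over their backs; the gripper's body (76 mm by 85 mm) begins 54 mm behind the grasp point. The pads swing forward as they close: fully open they stand 13 mm farther back than shut.
Start: joints at [1.076, 0.477, 0.022, 1.555, -0.011, 1.109, -0.083], TCP at [0.255, -0.625, 0.253] pointing down, gripper open.
Joint ranges: [-2.96, 2.96], [-0.34, 2.1], [-1.41, 1.46], [0.24, 2.44], [-1.37, 4.51], [0.17, 1.92], [-2.96, 2.96]. Speed limits (rad/s): [2.39, 2.39, 3.14, 3.14, 3.14, 3.14, 3.14].

## Interface

Orientations are given as a unit quaternion [w, x, y, z].
In Python, from station import bot gives the robot as it stands.
- The arm moves only by the tool jog_arm, never from a script. Its argument "deltas" is a list of rows, each a list of 7 numbers: the shift along the world's x, y, z in m, then the turn, a rotation vector about the world's x, y, z in rad, then the opening, from 0 (shut) to 1 (fully open). In form: [[x, y, z, rx, ry, rz, grip], ...]. A call has 1 to 10 rows; each row shifts and turns the commanded pose from where the row before left it; what a row does not reach is not made up. A row lasts 1/10 s, in which the tool goes at most 50 mm and 8.59 degrees, less where a joint would pass 70% of its speed; a pose out of reach is approached as far as the arm can. A call with a gripper value outside its range is refused whole. The fingers move at their own pace and stop on an object; "newtons" is the grip in N (left out, the last holds). Time passes only in rows, so rows that do not move let the fingers close. It gives the time, the measured TCP pose, the force, the opening and the grip force at its end, in the units of the state.
- bot.get_obs(): the state, without advancing time (a new reading comes with each control period).
- bot.read_camera(name): name is "scene" or "top" or "wrist"; returns a dict with "img" (480x640x3 uint8, red, green, blue), "K" (3x3 intrinsics, pixels), "eye" and "attitude" of the camera in the world. Camera axes: x right, y down, z forward; pixel columns grow to the right and rows downward; lengths in m; the calibration is good to about 2 mm. A picture is of the moment at which its call begins. There is no depth.
- bot.hand_in(): hands the job in; it is judged then, once.
The state is a dict: "t": time; "q": joint angles; "joint_vel": joint speeds; "joint_torque": joint torques, N m; "eef_pos": TCP position; "tool_rot": TCP orientation; "contact_force": force on the tool from outside, world axes, zero at the start; "torque": the same for the moment, N m; "gripper_width": opening from 0.0 (shut) to 1.0 (fully open); "grasp_force": force on a finger pad.
Only numpy, scipy, OpenCV 4.12 (cv2) and the standard library are available. Lean on these libraries where they do the work, as an engineer would, in place of code of your own. Each camera call takes 0.05 s, during which the arm holds its last target. There are 200 camera calls.

## Working session

There is one attempt and no reset: what is moved stays moved. The work goes in short steps, Python scripts to look and compute and a tool call to move; the robot and the scene stay as the last step left them, time stands still between calls to the robot, and variables do not carry over. Pictures are saved under pics/ and viewed, at most 10 in all, crops included, and the job is handed in when it is done.

Besides the shell and the picture viewer there is one more tool, called as name(argument=value, ...) on one line, values as JSON. jog_arm: Moves the arm, as the interface text tells. Its arguments: {"type":"object","properties":{"deltas":{"type":"array"},"newtons":{"type":"number"}},"required":["deltas"]}

```bash
mkdir -p pics; ls; python3 - <<'E'
from station import bot
import cv2
for n in ("scene","top"):
    c=bot.read_camera(n); cv2.imwrite(f"pics/{n}0.png",c["img"][:,:,::-1]); print(n,c["K"].tolist(),c["eye"],c["attitude"])
o=bot.get_obs(); print(o, bot.tip_reach)
E
```

```text
pics
scene [[453.394216548986, 0.0, 318.2525517150112], [0.0, 453.394216548986, 237.84813225803168], [0.0, 0.0, 1.0]] [-0.25267182  0.79721412  0.59122843] [ 0.19651929 -0.31359561  0.78946626 -0.48967436]
top [[534.4789240597331, 0.0, 316.16219423897945], [0.0, 534.4789240597331, 235.13102800765282], [0.0, 0.0, 1.0]] [0.32060903 0.02682376 1.18254404] [ 0.05611096 -0.7020197   0.70770235 -0.05636745]
{'t': 0.1, 'q': array([ 1.07586239,  0.47771858,  0.0223275 ,  1.55636631, -0.01149489,
        1.10930329, -0.0831167 ]), 'joint_vel': array([-3.22205687e-04, -1.46897388e-03, -2.18896565e-05, -2.26330792e-03,
       -7.10295666e-05, -1.92081798e-03,  4.58556407e-04]), 'joint_torque': array([ 3.72982773e-03, -5.97761321e+01,  1.61334302e+00, -2.81957728e+01,
        1.28129238e-02,  5.03447140e-03,  1.53069305e-05]), 'eef_pos': array([ 0.25445649, -0.62465357,  0.25241606]), 'tool_rot': array([-8.04683915e-04,  9.81351019e-01,  1.92222483e-01, -2.18345870e-04]), 'contact_force': array([ 0.13510635, -0.66402291, -0.03956929]), 'torque': array([-0.05663718,  0.03708665, -0.0009969 ]), 'grasp_force': 0.0, 'gripper_width': 1.0022633814886124} 0.022
```

View pics/scene0.png

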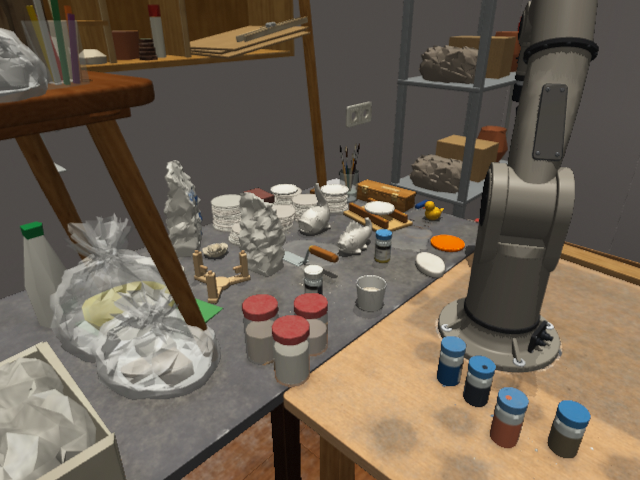

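View pics/top0.png

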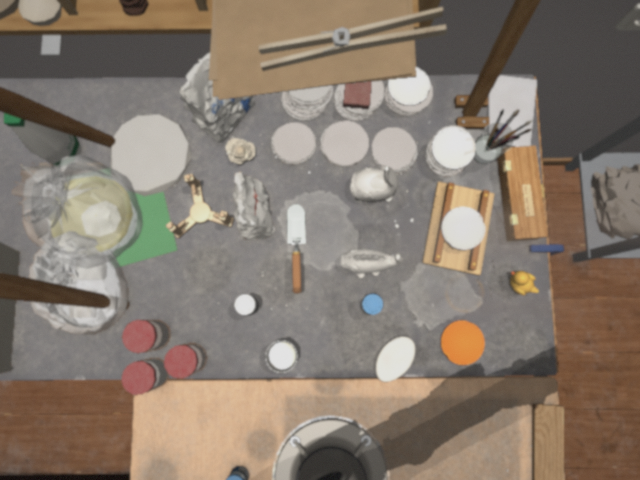

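Top view: the rack with the white disc is at (463,229). The lifter's blade is at (296,210)–(296,245), and its handle runs to (297,290). The crank hub is at (200,212). The orange disc at (463,342) is the look-alike to leave alone, and the white oval at (395,358) isn't on the batons. The bag is at (252,207) and the fish are at (372,183) and (368,261). I'll enlarge all three areas.

```bash
cat > h.py <<'E'
from station import bot
import numpy as np, cv2
from scipy.spatial.transform import Rotation as R
def rot(q): return R.from_quat([q[1],q[2],q[3],q[0]])
def ray(c,u,v,z):
    d=rot(c["attitude"]).apply(np.linalg.inv(c["K"])@[u,v,1.]); e=np.array(c["eye"])
    return e+d*(z-e[2])/d[2]
def proj(c,P):
    p=rot(c["attitude"]).inv().apply(np.atleast_2d(P)-c["eye"])@np.array(c["K"]).T
    return p[:,:2]/p[:,2:]
E
python3 - <<'E'
from h import *
a=cv2.imread("pics/top0.png")
def crop(x,y,w,h,W,H): return cv2.resize(a[y:y+h,x:x+w],(W,H),interpolation=cv2.INTER_CUBIC)
# each x4 : crank 160..240 x165..245 ; lifter 270..320,195..300 ; rack 415..500,175..275
k=np.zeros((425,800,3),np.uint8)
k[:320,:320]=crop(160,168,80,80,320,320)
k[:424,320:460]=crop(280,196,35,106,140,424)
k[:420,460:800]=crop(416,174,85,105,340,420)
cv2.imwrite("pics/crop1.png",k)
E
```

```text
(no output)
```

View pics/crop1.png

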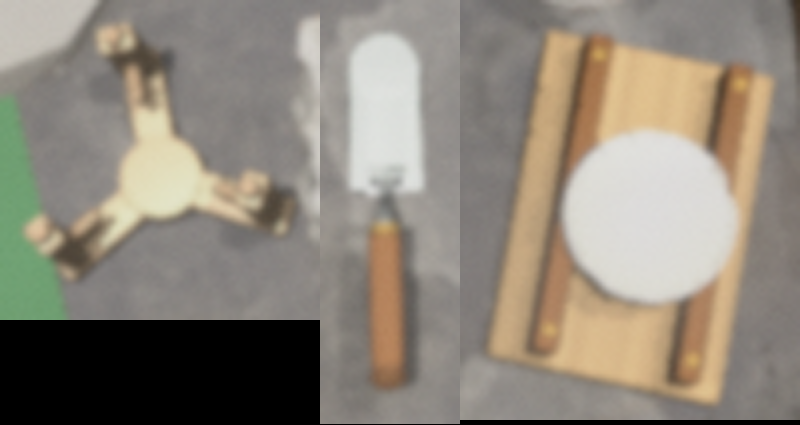

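The enlarged crop shows these positions, in crop pixels. The white disc across the two batons is at (650,216), matching clean_disc: off-white, round, and on the rack. The board corners are (549,30), (774,75), (718,403) and (490,355). The blade tip is at (384,33) and the handle runs from (386,228) to (388,385). The crank pillar tops are (114,40), (254,186) and (42,234), with the hub at (160,178).

```bash
cat > m.py <<'E'
from h import *
from scipy.optimize import least_squares
c=bot.read_camera("top")
def P(pts,ox,oy,bx): return [((x-bx)/4+ox-.4,y/4+oy-.4) for x,y in pts]
W=lambda L,z: np.array([ray(c,u,v,z) for u,v in L])
cr=W(P([(116,40),(254,186),(42,234)],160,168,0),.08); hub=W(P([(160,178)],160,168,0),.012)[0]
def f(p):
    a=p[2]+np.radians([0,-120,120]); return np.r_[(p[:2]+p[3]*np.c_[np.cos(a),np.sin(a)]-cr[:,:2]).ravel(),p[:2]-hub[:2]]
s=least_squares(f,[*hub[:2],0,.066]); print("crank",s.x.round(4),"hub",hub,"res",s.fun.round(4))
b=W(P([(384,33),(350,188),(424,188)],280,196,320),.0025); hd=W(P([(386,228),(388,385)],280,196,320),.06)
print("lifter",b.round(4),hd.round(4))
bd=W(P([(549,30),(774,75),(718,403),(490,355)],416,174,460),.012); print("board",bd.round(4),bd.mean(0).round(4))
e=bd[0]+bd[1]-bd[2]-bd[3]; print("yaw",np.arctan2(e[1],e[0]))
bt=W(P([(599,42),(738,70),(687,378),(541,350)],416,174,460),.038); e=bt[0]+bt[1]-bt[2]-bt[3]; print("batons",bt.mean(0).round(4),np.arctan2(e[1],e[0]))
print("disc",W(P([(650,216)],416,174,460),.047))
for n,(u,v,z) in dict(bag=(252,195,.206),fishT=(372,183,.07),fishS=(368,261,.045),jb=(373,304,.082),jw=(245,305,.082),rose=(240,150,.03),gtin=(282,355,.05)).items(): print(n,ray(c,u,v,z).round(3))
E
python3 m.py
```

```text
crank [0.5625 0.2835 0.2152 0.0641] hub [0.56279824 0.28557759 0.012     ] res [ 0.0013  0.0013 -0.001   0.0014  0.     -0.0007 -0.0003 -0.0021]
lifter [[0.582  0.0715 0.0025]
 [0.4938 0.0906 0.0025]
 [0.4934 0.0493 0.0025]] [[0.4638 0.0684 0.06  ]
 [0.3811 0.0676 0.06  ]]
board [[ 0.6297 -0.2497  0.012 ]
 [ 0.6027 -0.3749  0.012 ]
 [ 0.4186 -0.333   0.012 ]
 [ 0.446  -0.2091  0.012 ]] [ 0.5243 -0.2917  0.012 ]
yaw -0.22058357721278593
batons [ 0.5228 -0.2894  0.038 ] -0.22188425185067387
disc [[ 0.51685674 -0.29132316  0.047     ]]
bag [0.555 0.145 0.206]
fishT [ 0.611 -0.095  0.07 ]
fishS [ 0.446 -0.085  0.045]
jb [ 0.354 -0.089  0.082]
jw [0.354 0.172 0.082]
rose [0.7   0.195 0.03 ]
gtin [0.252 0.098 0.05 ]
```

jog_arm(deltas=[[0.019, 0.037, 0.005, 0, 0, -0.0375, 1], [0.019, 0.037, 0.005, 0, 0, -0.0375, 1], [0.019, 0.037, 0.005, 0, 0, -0.0375, 1], [0.019, 0.037, 0.005, 0, 0, -0.0375, 1], [0.019, 0.037, 0.005, 0, 0, -0.0375, 1], [0.019, 0.037, 0.005, 0, 0, -0.0375, 1], [0.019, 0.037, 0.005, 0, 0, -0.0375, 1], [0.019, 0.037, 0.005, 0, 0, -0.0375, 1], [0.019, 0.037, 0.005, 0, 0, -0.0375, 1], [0.019, 0.037, 0.005, 0, 0, -0.0375, 1]])

```text
t: 1.15
eef_pos: [0.445, -0.2535, 0.3035]
tool_rot: [0.0, 1.0, 0.005, -0.0]
contact_force: [0.3, -0.2, -0.2]
gripper_width: 0.998
grasp_force: 0.0
```

jog_arm(deltas=[[0, 0.035, 0, 0, 0, 0, 1], [0, 0.035, 0, 0, 0, 0, 1], [0, 0.035, 0, 0, 0, 0, 1], [0, 0.035, 0, 0, 0, 0, 1], [0, 0.035, 0, 0, 0, 0, 1], [0, 0.035, 0, 0, 0, 0, 1], [0, 0.035, 0, 0, 0, 0, 1], [0, 0.035, 0, 0, 0, 0, 1], [0, 0.035, 0, 0, 0, 0, 1], [0, 0, 0, 0, 0, 0, 1]])

```text
t: 2.15
eef_pos: [0.4442, 0.0648, 0.3035]
tool_rot: [-0.001, 1.0, 0.01, 0.0]
contact_force: [0.5, -0.1, 0.0]
gripper_width: 1.0
grasp_force: 0.0
```

jog_arm(deltas=[[0, 0.001, -0.04, 0, 0, 0, 1], [0, 0.001, -0.04, 0, 0, 0, 1], [0, 0.001, -0.04, 0, 0, 0, 1], [0, 0, 0, 0, 0, 0, 1]])

```text
t: 2.55
eef_pos: [0.441, 0.0614, 0.1792]
tool_rot: [0.001, 1.0, 0.006, -0.005]
contact_force: [-0.0, 0.2, 0.5]
gripper_width: 0.998
grasp_force: 0.0
```

```bash
python3 - <<'E'
from h import *
c=bot.read_camera("wrist"); a=c["img"][:,:,::-1].copy(); o=bot.get_obs()
cv2.imwrite("pics/w1.png",a); print(c["K"].tolist(),c["eye"],c["attitude"],o["eef_pos"],o["tool_rot"])
# predicted lifter
yaw=.012;O=np.array([.552,.0705,0]);r=R.from_euler('z',yaw)
for p in [(.03,0,.0025),(-.06,.02,.0025),(-.06,-.02,.0025),(-.09,0,.065),(-.106,0,.065),(-.164,0,.065)]: print(p,proj(c,r.apply(p)+O).round(0))
E
```

```text
[[341.2035712605152, 0.0, 311.38211959063125], [0.0, 341.2035712605152, 238.24363700002044], [0.0, 0.0, 1.0]] [0.50800087 0.06277224 0.2987469 ] [ 0.09797973  0.70422828 -0.69668969 -0.0953204 ] [0.44293508 0.06193979 0.18182589] [ 4.48471023e-04  9.99979149e-01  5.81722160e-03 -2.76769558e-03]
(0.03, 0, 0.0025) [[301.  43.]]
(-0.06, 0.02, 0.0025) [[279. 162.]]
(-0.06, -0.02, 0.0025) [[326. 162.]]
(-0.09, 0, 0.065) [[300. 211.]]
(-0.106, 0, 0.065) [[301. 233.]]
(-0.164, 0, 0.065) [[301. 307.]]
```

View pics/w1.png

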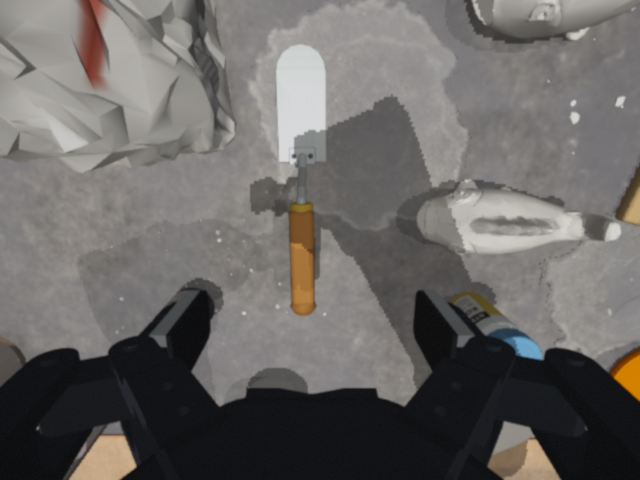

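The wrist view matches the prediction: blade tip at (301,44), handle from (301,205) to (303,312), jaws straddling it. Next I descend and grip.

jog_arm(deltas=[[0.001, 0.003, -0.03, 0, 0, 0, 1], [0.001, 0.003, -0.03, 0, 0, 0, 1], [0, 0, -0.03, 0, 0, 0, 1], [0, 0, -0.02, 0, 0, 0, 1], [0, 0, -0.013, 0, 0, 0, 1], [0, 0, 0, 0, 0, 0, 1], [0, 0, 0, 0, 0, 0, 1]], newtons=100)

```text
t: 3.3
eef_pos: [0.4479, 0.0689, 0.0616]
tool_rot: [-0.0, 1.0, 0.006, 0.001]
contact_force: [-0.3, 0.5, -0.6]
gripper_width: 1.002
grasp_force: 0.0
```

jog_arm(deltas=[[0, 0, -0.003, 0, 0, 0, 1], [0, 0, 0, 0, 0, 0, 0.6], [0, 0, 0, 0, 0, 0, 0.3], [0, 0, 0, 0, 0, 0, 0.1], [0, 0, 0, 0, 0, 0, 0], [0, 0, 0, 0, 0, 0, 0], [0, 0, 0, 0, 0, 0, 0], [0, 0, 0, 0, 0, 0, 0], [0, 0, 0, 0, 0, 0, 0]], newtons=100)

```text
t: 4.2
eef_pos: [0.4467, 0.0689, 0.0575]
tool_rot: [0.0, 1.0, 0.006, 0.0]
contact_force: [-1.7, -0.1, 4.4]
gripper_width: 0.194
grasp_force: 97.4
```

jog_arm(deltas=[[0, 0, 0.01, 0, 0, 0, 0], [0, 0, 0.02, 0, 0, 0, 0], [0, 0, 0.03, 0, 0, 0, 0], [0, 0, 0.03, 0, 0, 0, 0], [0, 0, 0.03, 0, 0, 0, 0], [0, 0, 0.03, 0, 0, 0, 0], [0, 0, 0.03, 0, 0, 0, 0], [0, 0, 0.03, 0, 0, 0, 0], [0, 0, 0, 0, 0, 0, 0], [0, 0, 0, 0, 0, 0, 0]])

```text
t: 5.2
eef_pos: [0.4466, 0.0688, 0.2678]
tool_rot: [0.0, 1.0, 0.006, 0.001]
contact_force: [-0.8, -0.2, -1.8]
gripper_width: 0.193
grasp_force: 97.5
```

```bash
python3 - <<'E'
from h import *
c=bot.read_camera("wrist"); a=c["img"][:,:,::-1].copy(); o=bot.get_obs()
print(o["eef_pos"],o["tool_rot"],o["contact_force"],c["eye"],c["attitude"])
T=rot(o["tool_rot"])
F=R.from_quat([1,0,0,0]) # tool->lifter, half turn about x
for p in [(.03,0,.0025),(-.06,.02,.0025),(-.06,-.02,.0025),(-.09,0,.065),(-.174,0,.06)]:
    q=np.array(p)-[-.105,0,.0575]; print(p,proj(c,T.apply([q[0],-q[1],-q[2]])+o["eef_pos"]).round(1))
cv2.imwrite("pics/w2.png",a)
E
```

```text
[0.44597088 0.06861057 0.2668396 ] [ 1.62243177e-04  9.99982673e-01  5.86664914e-03 -4.58125940e-04] [-0.24279053 -0.26658465 -1.08587806] [0.51219591 0.06998085 0.38811655] [ 0.09365027  0.70480478 -0.69713845 -0.09207514]
(0.03, 0, 0.0025) [[312.3 -13.1]]
(-0.06, 0.02, 0.0025) [[273.5 189. ]]
(-0.06, -0.02, 0.0025) [[351.1 189. ]]
(-0.09, 0, 0.065) [[312.9 293.2]]
(-0.174, 0, 0.06) [[312.7 465.2]]
```

View pics/w2.png

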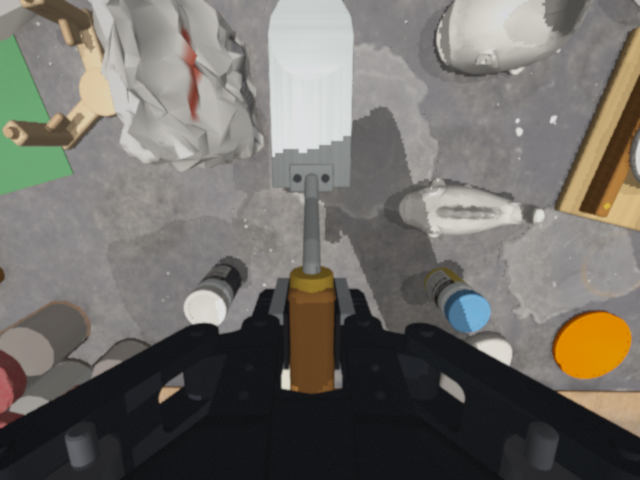

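The lifter is held straight: back corners at (271,188) and (350,187), as predicted. I'll move above the rack's near end, yawed −0.22 with the tip pitched 0.25 rad down.

jog_arm(deltas=[[-0.002, -0.037, 0, 0, 0, -0.039, 0], [-0.002, -0.037, 0, 0, 0, -0.039, 0], [-0.002, -0.037, 0, 0, 0, -0.039, 0], [-0.002, -0.037, 0, 0, 0, -0.039, 0], [-0.002, -0.037, 0, 0, 0, -0.039, 0], [-0.002, -0.037, 0, 0, 0, -0.038, 0], [-0.02, -0.025, 0, 0.014, 0.061, 0, 0], [-0.02, -0.025, 0, 0.014, 0.061, 0, 0], [-0.02, -0.025, 0, 0.014, 0.061, 0, 0], [-0.022, -0.025, 0, 0.013, 0.061, 0, 0]])

```text
t: 6.25
eef_pos: [0.3512, -0.2537, 0.2661]
tool_rot: [-0.015, 0.986, -0.109, -0.126]
contact_force: [-0.2, 0.3, -1.4]
gripper_width: 0.19
grasp_force: 97.6
```

jog_arm(deltas=[[0, 0, 0, 0, 0, 0, 0], [0, 0, 0, 0, 0, 0, 0], [0, 0, 0, 0, 0, 0, 0]])

```text
t: 6.55
eef_pos: [0.3528, -0.2521, 0.2666]
tool_rot: [-0.014, 0.986, -0.109, -0.124]
contact_force: [-0.1, -0.9, -1.4]
gripper_width: 0.192
grasp_force: 97.7
```

```bash
cat >> h.py <<'E'
def lift(o,p):  # lifter-frame point -> world
    q=np.atleast_2d(p)-[-.105,0,.0575]; return rot(o["tool_rot"]).apply(q*[1,-1,-1])+o["eef_pos"]
def state():
    o=bot.get_obs(); T=rot(o["tool_rot"]).as_matrix(); x=T[:,0]
    print("tcp",o["eef_pos"].round(4),"yaw %.4f pitchdown %.4f roll %.4f"%(np.arctan2(x[1],x[0]),-np.arcsin(x[2]),T[2,1]),"F",o["contact_force"].round(1),"t",o["t"],"grip",round(o["grasp_force"],1))
    print("origin",lift(o,[0,0,0])[0].round(4),"tip",lift(o,[.03,0,.001])[0].round(4)); return o
E
python3 - <<'E'
from h import *
o=state(); c=bot.read_camera("wrist"); a=c["img"][:,:,::-1].copy()
D=np.array([.5169,-.2913,0])
th=np.linspace(0,2*np.pi,60); 
for z in (.047,):
    pts=proj(c,D+np.c_[.0475*np.cos(th),.0475*np.sin(th),0*th+z]); cv2.polylines(a,[pts.round().astype(int)],True,(0,0,255),1)
r=R.from_euler('z',-.221); C=[.5236,-.2905,0]
for y in (-.032,.032): cv2.polylines(a,[proj(c,r.apply([[-.09,y,.038],[.09,y,.038]])+C).round().astype(int)],False,(255,0,0),1)
cv2.polylines(a,[proj(c,lift(o,[[.0,.02,.0025],[-.06,.02,.0025],[-.06,-.02,.0025],[0,-.02,.0025],[.03,0,.0025]])).round().astype(int)],True,(0,255,0),1)
cv2.imwrite("pics/w3.png",a)
E
```

```text
tcp [ 0.3528 -0.2521  0.2666] yaw -0.2197 pitchdown 0.2509 roll -0.0010 F [-0.1 -0.9 -1.4] t 6.55 grip 97.7
origin [ 0.4381 -0.2711  0.1848] tip [ 0.4667 -0.2775  0.1783]
```

View pics/w3.png

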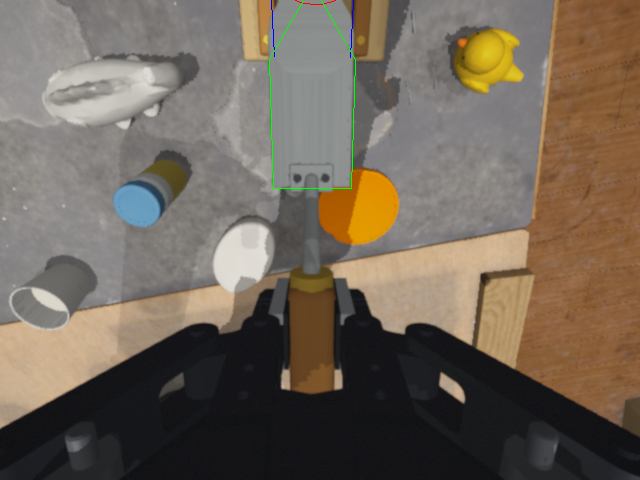

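jog_arm(deltas=[[-0.004, -0.001, -0.02, 0, 0, 0, 0], [0, 0, -0.03, 0, 0, 0, 0], [0, 0, -0.03, 0, 0, 0, 0], [0, 0, -0.02, 0, 0, 0, 0], [0, 0, 0, 0, 0, 0, 0], [0, 0, 0, 0, 0, 0, 0]])

```text
t: 7.2
eef_pos: [0.3491, -0.2536, 0.1677]
tool_rot: [-0.014, 0.986, -0.109, -0.124]
contact_force: [0.8, 0.5, 0.4]
gripper_width: 0.192
grasp_force: 97.7
```

```bash
python3 - <<'E'
from h import *
o=state(); c=bot.read_camera("top"); a=c["img"][:,:,::-1]
s=bot.read_camera("scene")["img"][:,:,::-1]
k=np.zeros((500,800,3),np.uint8); k[:500,:400]=cv2.resize(a[165:290,405:505],(400,500),interpolation=cv2.INTER_CUBIC)
k[:320,400:]=cv2.resize(s[180:260,330:430],(400,320),interpolation=cv2.INTER_CUBIC); cv2.imwrite("pics/c4.png",k)
E
```

```text
tcp [ 0.3491 -0.2536  0.1677] yaw -0.2199 pitchdown 0.2501 roll -0.0003 F [0.8 0.5 0.4] t 7.2 grip 97.7
origin [ 0.4345 -0.2727  0.086 ] tip [ 0.4631 -0.2791  0.0796]
```

View pics/c4.png

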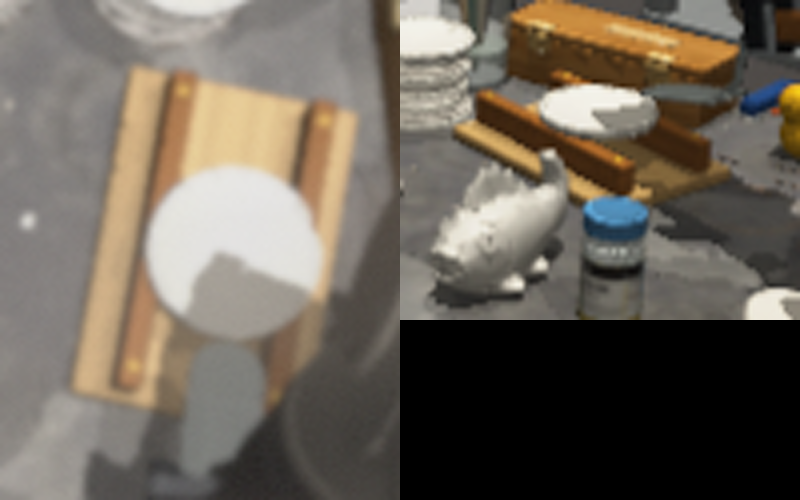

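The blade tip at crop (229,343) is lined up with the channel, just short of the disc's near edge at (232,340). I'll descend into the channel.

jog_arm(deltas=[[0, 0, -0.015, 0, 0, 0, 0], [0, 0, -0.015, 0, 0, 0, 0], [0, 0, -0.012, 0, 0, 0, 0], [0, 0, -0.012, 0, 0, 0, 0], [0, 0, 0, 0, 0, 0, 0], [0, 0, 0, 0, 0, 0, 0]])

```text
t: 7.9
eef_pos: [0.3488, -0.2542, 0.1135]
tool_rot: [-0.014, 0.986, -0.11, -0.124]
contact_force: [0.5, -0.1, -1.3]
gripper_width: 0.196
grasp_force: 97.7
```

```bash
python3 - <<'E'
from h import *
o=state()
E
```

```text
tcp [ 0.3488 -0.2542  0.1135] yaw -0.2213 pitchdown 0.2502 roll -0.0001 F [ 0.5 -0.1 -1.3] t 7.9 grip 97.7
origin [ 0.4341 -0.2734  0.0317] tip [ 0.4627 -0.2798  0.0253]
```

jog_arm(deltas=[[0.0066, -0.0014, -0.0036, -0.0055, -0.0244, 0, 0], [0.0066, -0.0014, -0.0036, -0.0055, -0.0244, 0, 0], [0.0066, -0.0014, -0.0036, -0.0055, -0.0244, 0, 0], [0.0066, -0.0014, -0.0036, -0.0055, -0.0244, 0, 0], [0.0066, -0.0014, -0.0036, -0.0055, -0.0244, 0, 0], [0.0066, -0.0014, -0.0036, -0.0055, -0.0244, 0, 0], [0.0066, -0.0014, -0.0036, -0.0055, -0.0244, 0, 0], [0.0066, -0.0014, -0.0036, -0.0055, -0.0244, 0, 0], [0.0066, -0.0014, -0.0036, -0.0055, -0.0244, 0, 0], [0.0066, -0.0014, -0.0036, -0.0055, -0.0244, 0, 0]])

```text
t: 8.9
eef_pos: [0.4154, -0.2684, 0.0774]
tool_rot: [0.0, 0.994, -0.11, 0.001]
contact_force: [0.6, -0.1, -1.3]
gripper_width: 0.193
grasp_force: 97.7
```

jog_arm(deltas=[[0, 0, 0, 0, 0, 0, 0], [0, 0, 0, 0, 0, 0, 0], [0, 0, 0, 0, 0, 0, 0]])

```text
t: 9.2
eef_pos: [0.4147, -0.2682, 0.0775]
tool_rot: [0.0, 0.994, -0.11, 0.0]
contact_force: [-0.1, -0.0, -1.2]
gripper_width: 0.195
grasp_force: 97.7
```

```bash
python3 - <<'E'
from h import *
o=state(); c=bot.read_camera("wrist"); a=c["img"][:,:,::-1].copy()
th=np.linspace(0,2*np.pi,60); D=np.array([.5169,-.2913,0])
pts=proj(c,D+np.c_[.0475*np.cos(th),.0475*np.sin(th),0*th+.047]); cv2.polylines(a,[pts.round().astype(int)],True,(0,0,255),1)
cv2.polylines(a,[proj(c,lift(o,[[.0,.02,.0025],[-.06,.02,.0025],[-.06,-.02,.0025],[0,-.02,.0025],[.03,0,.0025]])).round().astype(int)],True,(0,255,0),1)
cv2.imwrite("pics/w5.png",a)
E
```

```text
tcp [ 0.4147 -0.2682  0.0775] yaw -0.2214 pitchdown -0.0001 roll 0.0001 F [-0.1 -0.  -1.2] t 9.2 grip 97.7
origin [ 0.5171 -0.2913  0.02  ] tip [ 0.5464 -0.2979  0.021 ]
```

View pics/w5.png

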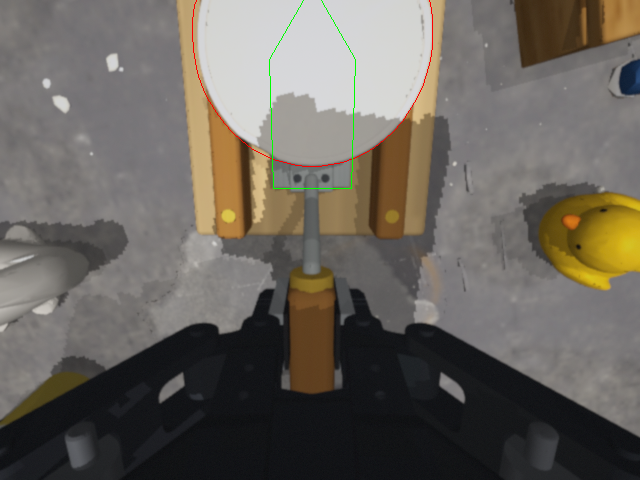

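The disc's near edge (312,165) and its sides at 197 and 432 match the model to about 1 mm, so the blade is centred under it. I'll lift gently.

jog_arm(deltas=[[0, 0, 0.004, 0, 0, 0, 0], [0, 0, 0.005, 0, 0, 0, 0], [0, 0, 0.004, 0, 0, 0, 0], [0, 0, 0.003, 0, 0, 0, 0], [0, 0, 0.003, 0, 0, 0, 0], [0, 0, 0.004, 0, 0, 0, 0], [0, 0, 0.006, 0, 0, 0, 0], [0, 0, 0.008, 0, 0, 0, 0], [0, 0, 0.01, 0, 0, 0, 0], [0, 0, 0.012, 0, 0, 0, 0]])

```text
t: 10.25
eef_pos: [0.4146, -0.2681, 0.1372]
tool_rot: [-0.0, 0.994, -0.11, -0.0]
contact_force: [0.1, 0.2, -1.9]
gripper_width: 0.192
grasp_force: 97.7
```

jog_arm(deltas=[[0, 0, 0.015, 0, 0, 0, 0], [0, 0, 0.02, 0, 0, 0, 0], [0, 0, 0.025, 0, 0, 0, 0], [0, 0, 0.025, 0, 0, 0, 0], [0, 0, 0.025, 0, 0, 0, 0], [0, 0, 0.025, 0, 0, 0, 0], [0, 0, 0.02, 0, 0, 0, 0], [0, 0, 0.012, 0, 0, 0, 0], [0, 0, 0.004, 0, 0, 0, 0], [0, 0, 0, 0, 0, 0, 0]])

```text
t: 11.25
eef_pos: [0.4145, -0.2681, 0.3075]
tool_rot: [0.0, 0.994, -0.11, 0.0]
contact_force: [-0.1, -0.0, -1.9]
gripper_width: 0.196
grasp_force: 97.6
```

```bash
cat >> h.py <<'E'
def overlay(name):
    o=state(); c=bot.read_camera("wrist"); a=c["img"][:,:,::-1].copy(); th=np.linspace(0,2*np.pi,60)
    cv2.polylines(a,[proj(c,lift(o,np.c_[.0475*np.cos(th),.0475*np.sin(th),0*th+.0115])).round().astype(int)],True,(0,0,255),1)
    cv2.polylines(a,[proj(c,lift(o,[[.0,.02,.0025],[-.06,.02,.0025],[-.06,-.02,.0025],[0,-.02,.0025]])).round().astype(int)],True,(0,255,0),1)
    C=np.array([.5625,.284,0]); r=R.from_euler('z',.215)
    for A in (0,120,240):
        q=r*R.from_euler('z',A,degrees=True)
        cv2.polylines(a,[proj(c,q.apply([[.057,-.01,.08],[.057,.01,.08],[.072,.01,.08],[.072,-.01,.08]])+C).round().astype(int)],True,(255,0,0),1)
    cv2.imwrite(name,a)
E
python3 - <<'E'
from h import *
overlay("pics/w6.png")
E
```

```text
tcp [ 0.4145 -0.2681  0.3075] yaw -0.2214 pitchdown -0.0003 roll 0.0002 F [-0.1 -0.  -1.9] t 11.25 grip 97.6
origin [ 0.517  -0.2912  0.25  ] tip [ 0.5462 -0.2978  0.251 ]
```

View pics/w6.png

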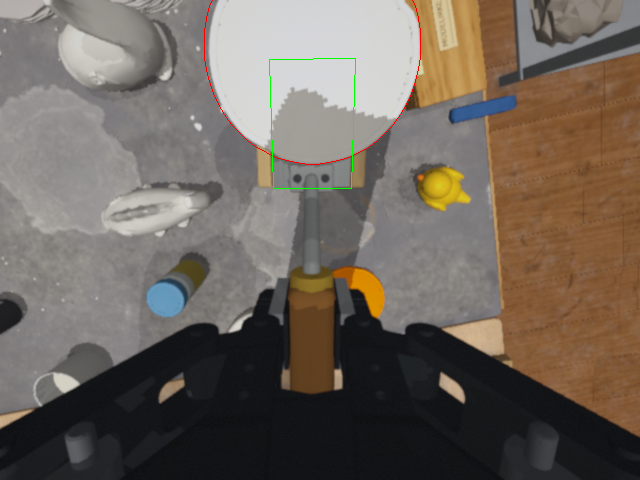

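The disc rides centred on the blade. I'll carry it at 0.25 m, above the bag, with gentle acceleration.

jog_arm(deltas=[[0.0003, 0.004, 0, 0, 0, 0.0033, 0], [0.0007, 0.008, 0, 0, 0, 0.0066, 0], [0.001, 0.012, 0, 0, 0, 0.0099, 0], [0.0014, 0.016, 0, 0, 0, 0.0132, 0], [0.0017, 0.02, 0, 0, 0, 0.0165, 0], [0.002, 0.0228, 0, 0, 0, 0.0187, 0], [0.002, 0.0228, 0, 0, 0, 0.0187, 0], [0.002, 0.0228, 0, 0, 0, 0.0187, 0], [0.002, 0.0228, 0, 0, 0, 0.0187, 0], [0.002, 0.0228, 0, 0, 0, 0.0187, 0]])

```text
t: 12.3
eef_pos: [0.4296, -0.0915, 0.3074]
tool_rot: [0.0, 0.999, -0.038, 0.0]
contact_force: [0.4, -0.0, -1.5]
gripper_width: 0.197
grasp_force: 97.6
```

jog_arm(deltas=[[0.002, 0.0228, 0, 0, 0, 0.0187, 0], [0.002, 0.0228, 0, 0, 0, 0.0187, 0], [0.002, 0.0228, 0, 0, 0, 0.0187, 0], [0.002, 0.0228, 0, 0, 0, 0.0187, 0], [0.002, 0.0228, 0, 0, 0, 0.0187, 0], [0.002, 0.0228, 0, 0, 0, 0.0187, 0], [0.002, 0.0228, 0, 0, 0, 0.0187, 0], [0.002, 0.0228, 0, 0, 0, 0.0187, 0], [0.002, 0.0228, 0, 0, 0, 0.0187, 0], [0.002, 0.0228, 0, 0, 0, 0.0187, 0]])

```text
t: 13.3
eef_pos: [0.4488, 0.1363, 0.3075]
tool_rot: [-0.0, 0.998, 0.056, 0.0]
contact_force: [0.7, -0.2, -1.4]
gripper_width: 0.196
grasp_force: 97.6
```

jog_arm(deltas=[[0.002, 0.0228, 0, 0, 0, 0.0187, 0], [0.002, 0.0228, 0, 0, 0, 0.0187, 0], [0.002, 0.0228, 0, 0, 0, 0.0187, 0], [0.0017, 0.02, 0, 0, 0, 0.0165, 0], [0.0014, 0.016, 0, 0, 0, 0.0132, 0], [0.001, 0.012, 0, 0, 0, 0.0099, 0], [0.0007, 0.008, 0, 0, 0, 0.0066, 0], [0.0003, 0.004, 0, 0, 0, 0.0033, 0], [0, 0, 0, 0, 0, 0, 0], [0, 0, 0, 0, 0, 0, 0]])

```text
t: 14.3
eef_pos: [0.461, 0.2615, 0.3072]
tool_rot: [0.0, 0.994, 0.106, -0.0]
contact_force: [0.6, 0.2, -1.7]
gripper_width: 0.193
grasp_force: 97.7
```

```bash
python3 - <<'E'
from h import *
overlay("pics/w7.png")
c=bot.read_camera("top"); a=c["img"][:,:,::-1]
b=cv2.imread("pics/w7.png")
k=np.zeros((480,800,3),np.uint8); k[:320,:400]=cv2.resize(a[160:240,150:250],(400,320),interpolation=cv2.INTER_CUBIC); k[:400,400:]=b[:400,120:520]; cv2.imwrite("pics/c7.png",k)
E
```

```text
tcp [0.461  0.2615 0.3072] yaw 0.2132 pitchdown 0.0002 roll 0.0006 F [ 0.6  0.2 -1.7] t 14.3 grip 97.7
origin [0.5636 0.2837 0.2497] tip [0.5929 0.29   0.2507]
```

View pics/c7.png

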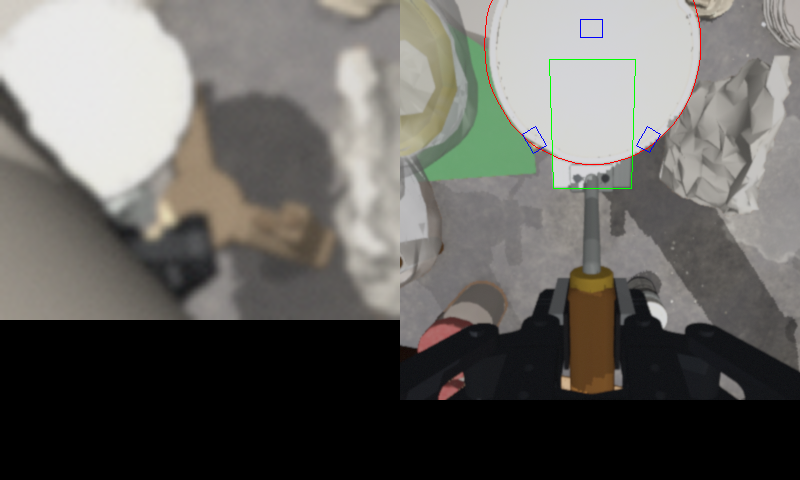

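Both views show the disc on the blade and still centred, over the crank area. The crank itself is hidden from the wrist camera, so I'll check its pose numerically: a colour-mask fit in the first top picture, cross-checked with the saved wrist and scene pictures.

```bash
python3 - <<'E'
from h import *
from scipy.optimize import minimize
top=bot.read_camera("top"); sc=bot.read_camera("scene")
w2=dict(K=np.array([[341.2036,0,311.382],[0,341.2036,238.2436],[0,0,1]]),eye=np.array([.51219591,.06998085,.38811655]),attitude=[.09365027,.70480478,-.69713845,-.09207514])
def pts(p):
    P=[]
    for A in (0,120,240):
        q=R.from_euler('z',p[2]+np.radians(A))
        b=lambda x0,x1,w,z0,z1:q.apply([[x,y,z] for x in(x0,x1) for y in(-w,w) for z in(z0,z1)])+[p[0],p[1],0]
        P+= [b(.057,.072,.01,0,.08), b(.036,.057,.004,.036,.042), b(0,.057,p[3],0,.012)]
    th=np.linspace(0,6.28,40); 
    P.append(np.r_[np.c_[p[0]+p[4]*np.cos(th),p[1]+p[4]*np.sin(th),0*th+.012]])
    return P
def sil(c,p,s=4,ox=0,oy=0,W=80,H=80):
    m=np.zeros((H*s,W*s),np.uint8)
    for B in pts(p):
        u=((proj(c,B)-[ox,oy]+.5)*s-.5).astype(np.float32); cv2.fillConvexPoly(m,cv2.convexHull(u).round().astype(int),1)
    return m
def run(c,img,ox,oy,W,H,p0):
    cr=cv2.resize(img[oy:oy+H,ox:ox+W],(W*4,H*4),interpolation=cv2.INTER_CUBIC).astype(float)
    b,g,r=cr[...,0],cr[...,1],cr[...,2]; M=((r-b>22)&(r>=g)).astype(np.uint8)
    n,l,st,_=cv2.connectedComponentsWithStats(M); M=(l==1+np.argmax(st[1:,4])).astype(np.uint8)
    f=lambda d:(lambda S:1-(S&M).sum()/(S|M).sum())(sil(c,np.array(p0)+d*np.array([.003,.003,.03,.002,.003]),4,ox,oy,W,H))
    r=minimize(f,np.zeros(5),method="Nelder-Mead",options=dict(initial_simplex=np.r_[[np.zeros(5)],np.eye(5)*1.5]))
    print((np.array(p0)+r.x*[.003,.003,.03,.002,.003]).round(4),"IoU",1-r.fun,"start",1-f(np.zeros(5)))
p0=[.5625,.2838,.215,.009,.022]
run(top,cv2.imread("pics/top0.png"),158,165,84,84,p0)
run(sc,cv2.imread("pics/scene0.png"),185,240,75,65,p0)
for n,c in (("w2",w2),("scene",sc)):
    print(n,"pillar tops B,L,R",[proj(c,pts(p0)[k])[[1,3,5,7]].mean(0).round(1).tolist() for k in(0,3,6)],"hub",proj(c,[p0[0],p0[1],.012]).round(1))
E
```

```text
[0.5638 0.2854 0.2063 0.0108 0.0249] IoU 0.8765990146001899 start 0.8090004995231824
[0.5662 0.2842 0.1973 0.009  0.025 ] IoU 0.8683305447109128 start 0.8099154980222941
w2 pillar tops B,L,R [[22.0, -7.1], [8.4, 134.4], [131.6, 106.5]] hub [[102.8  92.9]]
scene pillar tops B,L,R [[197.0, 250.6], [210.7, 271.2], [243.2, 250.9]] hub [[220.  281.9]]
```

The two fits agree to about 2 mm: crank at roughly (0.564, 0.285), yaw about 0.205. I'll apply that correction and lower gently.

jog_arm(deltas=[[0.0003, 0.001, -0.004, 0, 0, -0.003, 0], [0.0003, 0.0012, -0.008, 0, 0, -0.003, 0], [0, 0, -0.012, 0, 0, 0, 0], [0, 0, -0.015, 0, 0, 0, 0], [0, 0, -0.018, 0, 0, 0, 0], [0, 0, -0.018, 0, 0, 0, 0], [0, 0, -0.015, 0, 0, 0, 0], [0, 0, -0.01, 0, 0, 0, 0], [0, 0, -0.005, 0, 0, 0, 0], [0, 0, 0, 0, 0, 0, 0]])

```text
t: 15.5
eef_pos: [0.4612, 0.2644, 0.2017]
tool_rot: [0.0, 0.995, 0.104, -0.0]
contact_force: [-0.6, -0.2, -2.2]
gripper_width: 0.193
grasp_force: 97.6
```

```bash
python3 - <<'E'
from h import *
o=state()
# disc outline in wrist image vs expectation (edge gradient along the prediction)
c=bot.read_camera("wrist"); g=cv2.GaussianBlur(cv2.cvtColor(c["img"],cv2.COLOR_RGB2GRAY),(0,0),1).astype(float)
th=np.radians(np.arange(100,261,4)); best=[]
for a in th:
    rr=np.arange(.040,.056,.0002); u=proj(c,lift(o,np.c_[rr*np.cos(a),rr*np.sin(a),0*rr+.0115]))
    v=cv2.remap(g.astype(np.float32),u[:,:1].astype(np.float32),u[:,1:].astype(np.float32),1).ravel(); ok=(u[:,1]>1).all()
    if ok:
        d=np.gradient(v); best.append((a,rr[np.argmin(d)]))
b=np.array(best); x=np.linalg.lstsq(np.c_[np.cos(b[:,0]),np.sin(b[:,0]),np.ones(len(b))],b[:,1],rcond=None)[0]
r=b[:,1]-np.c_[np.cos(b[:,0]),np.sin(b[:,0]),np.ones(len(b))]@x
k=abs(r)<.0012; x=np.linalg.lstsq(np.c_[np.cos(b[k,0]),np.sin(b[k,0]),np.ones(k.sum())],b[k,1],rcond=None)[0]
print("disc in lifter frame dx,dy,R",x.round(4),k.sum(),len(b))
E
```

```text
tcp [0.4612 0.2644 0.2017] yaw 0.2085 pitchdown 0.0010 roll 0.0002 F [-0.6 -0.2 -2.2] t 15.5 grip 97.6
origin [0.5639 0.2861 0.1441] tip [0.5932 0.2923 0.1451]
disc in lifter frame dx,dy,R [-0.0016 -0.0002  0.0457] 21 41
```

jog_arm(deltas=[[0, -0.0005, -0.004, 0, 0, 0, 0], [0, -0.0003, -0.008, 0, 0, 0, 0], [0, 0, -0.012, 0, 0, 0, 0], [0, 0, -0.012, 0, 0, 0, 0], [0, 0, -0.01, 0, 0, 0, 0], [0, 0, -0.006, 0, 0, 0, 0], [0, 0, -0.003, 0, 0, 0, 0], [0, 0, 0, 0, 0, 0, 0]])

```text
t: 16.35
eef_pos: [0.4613, 0.2636, 0.1469]
tool_rot: [0.0, 0.995, 0.104, -0.0]
contact_force: [-0.0, 0.3, -1.2]
gripper_width: 0.188
grasp_force: 97.6
```

jog_arm(deltas=[[0, 0, -0.003, 0, 0, 0, 0], [0, 0, -0.006, 0, 0, 0, 0], [0, 0, -0.008, 0, 0, 0, 0], [0, 0, -0.008, 0, 0, 0, 0], [0, 0, -0.007, 0, 0, 0, 0], [0, 0, -0.004, 0, 0, 0, 0], [0, 0, -0.002, 0, 0, 0, 0], [0, 0, 0, 0, 0, 0, 0], [0, 0, 0, 0, 0, 0, 0], [0, 0, 0, 0, 0, 0, 0]])

```text
t: 17.35
eef_pos: [0.4616, 0.2638, 0.1096]
tool_rot: [-0.0, 0.995, 0.104, 0.0]
contact_force: [0.5, 0.5, -0.9]
gripper_width: 0.195
grasp_force: 97.6
```

```bash
python3 - <<'E'
from h import *
o=state(); C=np.array([.5642,.2852,0]); q=R.from_euler('z',-.207)
print(q.apply(lift(o,[[0,0,.0025],[.03,0,.001]])-C).round(4))
c=bot.read_camera("wrist"); cv2.imwrite("pics/w9.png",c["img"][:,:,::-1])
cr=c["img"].astype(int)
# buff pixels near the front pillars, expected vs seen
M=((cr[...,0]-cr[...,2]>25)&(cr[...,0]>=cr[...,1])).astype(np.uint8)
n,l,st,ce=cv2.connectedComponentsWithStats(M)
print([(s.tolist(),k.round(0).tolist()) for s,k in zip(st[1:],ce[1:]) if s[4]>80])
for s in(1,-1):
    z=R.from_euler('z',.207+s*2*np.pi/3); print(s,proj(c,z.apply([[.057,-.01,.08],[.057,.01,.08],[.072,.01,.08],[.072,-.01,.08]])+C).round(0).tolist())
E
```

```text
tcp [0.4616 0.2638 0.1096] yaw 0.2083 pitchdown -0.0006 roll -0.0002 F [ 0.5  0.5 -0.9] t 17.35 grip 97.6
origin [0.5644 0.2855 0.0522] tip [0.5938 0.2917 0.0532]
[[0.0003 0.0003 0.0547]
 [0.0303 0.0003 0.0532]]
[([0, 0, 6, 44, 168], [2.0, 21.0]), ([164, 106, 86, 53, 2831], [204.0, 133.0]), ([378, 106, 86, 53, 2823], [423.0, 132.0]), ([288, 266, 48, 128, 5437], [311.0, 331.0]), ([37, 312, 17, 32, 290], [46.0, 329.0])]
1 [[180.0, 98.0], [208.0, 142.0], [179.0, 160.0], [151.0, 117.0]]
-1 [[418.0, 142.0], [446.0, 98.0], [475.0, 117.0], [447.0, 160.0]]
```

```bash
python3 - <<'E'
import cv2,numpy as np
a=cv2.imread("pics/w9.png").astype(int)
M=((a[...,2]-a[...,0]>25)&(a[...,2]>=a[...,1])).astype(np.uint8); n,l,st,ce=cv2.connectedComponentsWithStats(M)
for k in range(1,n):
    if 2000<st[k,4]<3500:
        ct=cv2.findContours((l==k).astype(np.uint8),0,2)[0][0]; print(cv2.approxPolyDP(ct,2,True)[:,0].tolist())
for y in range(95,166,5): print(y,' '.join('%02x%02x%02x'%tuple(a[y,x,::-1]) for x in range(146,256,6)))
E
```

```text
[[164, 121], [187, 156], [213, 153], [215, 157], [221, 158], [249, 141], [234, 128], [225, 113], [217, 117], [183, 106]]
[[463, 121], [443, 106], [407, 117], [401, 113], [391, 129], [378, 142], [405, 158], [410, 157], [413, 151], [419, 153], [419, 148], [421, 154], [425, 152], [440, 156]]
95 6ba573 6ba573 6aa472 6aa572 6ba573 6ba572 6ba573 6ca575 6ca574 6a7b67 888584 7a7779 c4c3c0 d6d5d3 d7d7d5 d7d7d4 d6d7d6 d7d8d6 d7d7d7
100 6ba473 6ba573 6ba573 6ca674 6ba574 6ba573 6ba573 6ca574 6ca574 698a6a 807e7e 7d797a 817e7d d6d7d9 d7d7d3 d7d8d5 d7d7d6 d7d7d6 d7d8d7
105 6da574 6ba573 6ba573 6da675 6ca674 6ba574 70a172 7a996e 6ba473 669a6d 908d8b 7d797b 7d797b d6d6d8 b4b2ae d7d8d5 d7d8d6 d7d8d6 d7d8d6
110 6da574 6ba573 6ca574 6ba574 6ba573 879c73 d3bfa0 c9b495 645543 5e6249 888481 7d7a7b 7c797b 989593 d7d7d9 d7d8d5 d7d7d5 d7d8d7 d7d8d7
115 6ca473 6ba573 6ca574 6ca574 a49c79 d4c0a0 d7d0b3 d7cdb0 a89477 5b4e3d 5a4d3c 5a4e3e 68615c 8d785f d7d7d8 d0cdc9 d7d8d4 d7d8d6 d7d8d7
120 6ca474 6ca474 6ba574 93a17b d4c09f cfc1a2 836e55 76644c c3ae8f 675844 5c4e3e 5c4f3e 6f5d46 b29878 c6b59f d7d8da d1d2ce d8d
[... 543 characters left out ...]
8 92826c d6d7d8
145 6da675 6ca675 6ca674 6ba573 6ca674 76a676 cfbfa1 b9b295 d7d7bc d5c6a9 b39f80 554839 544739 544738 534738 574a3a 786752 757474 7c7a7a
150 6ca674 6ba574 6da675 6ba674 6ca674 6ca675 bfad8d d7d0b2 c7b293 9b876b 534838 524537 524537 514536 6f5f4a 62584c 7d7a7a 7c7879 7a7778
155 6ca574 6ca572 6ca673 6da674 6da574 6ea675 6ea674 b8a385 7b6b54 53523d 5a714f 666059 b4a186 9d896d 5e5958 8a8788 8b8889 817e80 797678
160 6ca674 6ca573 6ca674 6ba573 6ca573 6ba573 6ca574 6ca573 6ca573 6da574 6ba472 8f8b8a 8d8988 8e8a8b 898688 8a8787 898688 878385 777476
165 6da573 6da574 6ba572 6ba573 6ca574 6ca574 6ca573 6ca573 6da574 6ca573 6ba472 8b8889 8d898b 8e8a8b 8a8889 8a8789 8b8889 8a8687 888485
```

The front pillars appear symmetric about column 313, so lateral position and yaw are good. They also suggest I'm 1–2 mm too far in, so I'll make a small final trim, settle and hand in.

jog_arm(deltas=[[-0.0007, -0.0002, -0.001, 0, 0, 0, 0], [-0.0008, -0.0002, -0.001, 0, 0, 0, 0], [0, 0, 0, 0, 0, 0, 0], [0, 0, 0, 0, 0, 0, 0], [0, 0, 0, 0, 0, 0, 0], [0, 0, 0, 0, 0, 0, 0], [0, 0, 0, 0, 0, 0, 0], [0, 0, 0, 0, 0, 0, 0], [0, 0, 0, 0, 0, 0, 0], [0, 0, 0, 0, 0, 0, 0]])

```text
t: 18.4
eef_pos: [0.4599, 0.2632, 0.1073]
tool_rot: [0.0, 0.995, 0.104, 0.0]
contact_force: [0.6, 0.7, -1.7]
gripper_width: 0.192
grasp_force: 97.6
```

```bash
python3 - <<'E'
from h import *
o=state(); print(abs(o["joint_vel"]).max()); print(bot.hand_in())
E
```

```text
tcp [0.4599 0.2632 0.1073] yaw 0.2083 pitchdown -0.0000 roll 0.0000 F [ 0.6  0.7 -1.7] t 18.4 grip 97.6
origin [0.5627 0.285  0.0498] tip [0.592  0.2912 0.0508]
0.0014188446388394569
the job is handed in; nothing more can be done
None
```

I handed the job in at 18.4 s with the disc held level on the lifter, about 1 cm above the crank's pegs and, by my measurements, within about 2 mm of its centre; no verdict came back.

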